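Stroke a brake lever and hold it against its stop

ROBOT

A 6-joint arm with a two-finger parallel gripper is mounted at the origin on the work surface; the furniture and walls round the work are solid. World frame = base frame: x ahead of the robot, y to its left, z up, the work surface at z = 0. Lengths are in m, angles in rad, forces in N, time in s.
With the tool pointing down it reaches from about 0.275 to 0.75 m from the base axis. Payload 10.2 kg.
Tool frame: the origin (TCP) lies at the very end of the fingers, on their centre line; the grasp point (between the pads) lies 19 mm behind it; z points along the fingers, y is the direction in which the jaws open and shut (so a half turn about z gives the same grasp; the last joint's range is limited). The gripper opens to 88 mm and grips with 3 to 60 N. Pads are 18 mm wide; open, the fingers measure 123 mm over their backs; the gripper's body (75 mm by 187 mm) begins 45 mm behind the grasp point.
Start: joints at [-1.471, 0.313, 1.498, -0, 1.331, -0.223], TCP at [0.167, -0.498, 0.239] pointing down, gripper open.
Joint ranges: [-2.94, 2.94], [-0.97, 2.17], [0.19, 2.56], [-1.23, 4.37], [0.02, 3.11], [-2.88, 2.88]. Speed limits (rad/s): [2.39, 2.39, 3.01, 3.14, 3.14, 3.14].

INTERFACE

Orientations are given as a rotation vector (axis times angle).
In Python, from bench import env gives the robot as it stands.
- The arm moves only by the shell command python3 -m creep 'ROWS' [FORCE]. ROWS is JSON, a list of rows, each a list of 7 numbers: the turn, a rotation vector about the tool's x, y, z in degrees, then the shift along the tool's x, y, z in m, then the closure in counts, from 0 (fully open) to 255 (shut). In form: [[wx, wy, wz, x, y, z, fingers], ...]. A call has 1 to 8 rows; each row shifts and turns the commanded pose from where the row before left it, along the tool's axes as they then stand; what a row does not reach is not made up. A row lasts 1/12 s, in which the tool goes at most 41.7 mm and 7.16 degrees, less where a joint would pass 70% of its speed; a pose out of reach is approached as far as the arm can. A call is refused whole if a number of a shift passes 0.0417 or a number of a turn 7.16, either way. A call with a gripper value outside its range is refused whole. The fingers move at their own pace and stop on an object; FORCE is the grip in N (left out, the last holds). Time passes only in rows, so rows that do not move let the fingers close. It gives the time, the measured TCP pose, the force and the opening at its end, in the units of the state.
- env.sense(): the state, without advancing time (a new reading comes with each control period).
- env.capture(name): name is "scene" or "top" or "wrist"; returns the picture (384x512x3 uint8, red, green, blue); there is no depth.
- env.camera_params(name): a dict with "fx", "fy", "cx", "cy" (pixels), "rvec" (rotation vector, rad) and "tvec" (3), from world to camera coordinates, as OpenCV has them. Camera axes: x right, y down, z forward; pixel columns grow to the right and rows downward; lengths in m; the calibration is good to about 2 mm. A picture is of the moment at which its call begins: read the wrist's pose just before it. camera_params takes no time and is no camera call; for the wrist camera it gives the pose at the moment of the call.
- env.hand_in(): hands the job in, once; it reports no verdict.
The state is a dict: "t": time; "joints": joint angles; "dq": joint speeds; "joint_efforts": joint torques, N m; "eef_pos": TCP position; "ee_rot": TCP orientation; "contact_force": force on the tool from outside, world axes, zero at the start; "moment": the same for the moment, N m; "finger_gap": opening from 0.0 (shut) to 1.0 (fully open).
Only numpy, scipy, OpenCV 4.12 (cv2) and the standard library are available. Lean on these libraries where they do the work, as an engineer would, in place of code of your own. Each camera call takes 0.05 s, during which the arm holds its last target. There are 200 camera calls.

TASK

The brake handle off the lab's instrument trolley is clamped up for adjustment. With the outside of the fingers press the hand lever in towards the bar until it comes up firm against its stop screw, let it spring all the way back out with the fingers clear of it, then press it firmly onto the stop a second time and finish with it held there, so that the gap left between lever and bar can be measured. Push firmly but do not force it, grip nothing, and leave the bar and the things lying round it alone.

Things in the scene. Friction and masses are not known exactly. Their poses are not given: they have to be found in the camera images.
- handle_rig: Brake handle, bolted down: a level steel tube, 22 mm thick, 350 mm long, axis 115 mm above the table, held at one end by two black post holders (y = 148, 238 mm). Origin on the table below the tube's axis, at mid grip. y runs along the tube to the holders; x is level, across the tube, the way the lever is pressed. Nothing stands under grip or lever; highest point 142 mm.
- handlebar: The tube, its black ribbed rubber grip (diameter 31 mm, end flanges 38 mm, y = -75 to 60 mm of handle_rig) and the black lever housing clamped on it (y = 78 to 134 mm, x = -74 to 17 mm, z = 89 to 141 mm). Origin and axes as handle_rig. Fixed; not to be touched.
- brake_lever: Bright metal hand lever, section 11 mm thick by 18 mm tall, 145 mm long with a 19 mm ball end, its mid-height 115 mm above the table. From its pivot in the housing it runs along the grip in -y of handle_rig, on the -x side of the tube. Origin on the pivot (x = -32, y = 95 mm of handle_rig); axes as handle_rig when let go. The ball is then about 94 mm from the tube's axis.
- lever_angle (a joint): Turn of the lever about its upright pivot, rad: 0 let go (held there by its spring), growing as it is pressed to the bar. Pressed at lever_face, about 3 N starts it and 5 to 6 N brings it to the stop, which it meets somewhere between 0.25 and 0.37 rad, differing from start to start; there it turns hardly further (0.03 rad more at 15 N) and leaves a gap of about 8 to 25 mm to the grip.
- lever_face (a point): Point on the middle of the lever's outer face (away from the bar), 99 mm from the pivot: the place to press. Moves with the lever. Let go, it is about 76 mm from the tube's axis and the blade runs at about 0.4 rad to the tube; pressed in, about parallel to it.
- stop_screw: Hex socket screw, 6 mm thick, with a lock nut, in the front lug of the housing; its head juts out to x = -86 mm of handle_rig at y = 120 mm. Its tip meets the short heel of the lever beyond the pivot and stops the lever. Origin at the tip. Not to be touched.
- stop_setting (a joint): How far the stop screw is wound in, m, 0 to 0.003. Wound further in it stops the lever sooner (about 0.36 rad at 0, about 0.25 rad at 0.003). It cannot be pushed.
- hex_key: Loose hex key, 40x174x7 mm, lying on the table on the far side of the bar from the lever. Origin at the middle of its underside.
- oil_bottle: Loose small oil bottle, diameter 27 mm, 65 mm tall, standing on the far side of the bar from the lever. Origin at the middle of its underside.
- caliper: Loose digital caliper, 67x214x14 mm, lying on the table on the lever's side, in front of the post holders. Origin at the middle of its underside.
- spare_post: Loose steel post, diameter 13 mm, 75 mm tall, standing on the table beyond the lever's ball end. Origin at the middle of its underside.

How it is judged:
By the outcome, as a careful person would: the job done as asked, in the order asked, and still so for the second after the job is handed in, while the arm keeps its last pose, push and grip.
It also fails if it takes over 48 s, if anything falls off the work surface, if the arm or the gripper's body presses on something with over 40 N, if the wrist force passes 120 N, or if a joint passes its speed limit or range.

## Working session

There is one attempt and no reset: what is moved stays moved. The work goes in short steps, Python scripts to look and compute and a shell command to move; the robot and the scene stay as the last step left them, time stands still between calls to the robot, and variables do not carry over. Pictures are saved under pics/ and viewed, about 8 in all and at most 12, crops included, and the job is handed in when it is done.

```bash
ls; mkdir -p pics
python3 - <<'E'
from bench import env
import cv2
print(env.sense())
for n in("scene","top"):
    p=env.camera_params(n);print(n,p)
    cv2.imwrite(f"pics/{n}0.png",env.capture(n)[:,:,::-1])
E
```

```text
pics
{'t': 0.0, 'joints': array([-1.47139317e+00,  3.13469040e-01,  1.49843278e+00, -2.16051786e-05,
        1.33098337e+00, -2.23410408e-01]), 'dq': array([ 0.00138477, -0.00069346,  0.00019094,  0.00010495, -0.00016345,
       -0.00084719]), 'joint_efforts': array([-2.82363617e-03, -4.02218735e+01, -2.52275044e+01,  6.92387111e-02,
        3.52295302e-02, -8.63131390e-05]), 'eef_pos': array([ 0.16650247, -0.49764185,  0.23815294]), 'ee_rot': array([-3.09948294e+00, -5.04675942e-01, -9.28697015e-05]), 'contact_force': array([ 0.36620872, -0.65512521, -0.29986709]), 'moment': array([-0.04759329, -0.05712706,  0.00099402]), 'finger_gap': 0.9998065950139792}
scene {'fx': 458.17323545511186, 'fy': 458.17323545511186, 'cx': 255.2693749559146, 'cy': 193.24367810565417, 'rvec': array([ 1.15827318, -2.35220436,  1.00463139]), 'tvec': array([0.36066271, 0.36686695, 0.70066168])}
top {'fx': 428.0250426676075, 'fy': 428.0250426676075, 'cx': 255.06500036971428, 'cy': 194.30301862959226, 'rvec': array([ 2.14778211, -2.15996685,  0.19675086]), 'tvec': array([0.00983761, 0.5417701 , 1.03785469])}
```

View pics/scene0.png

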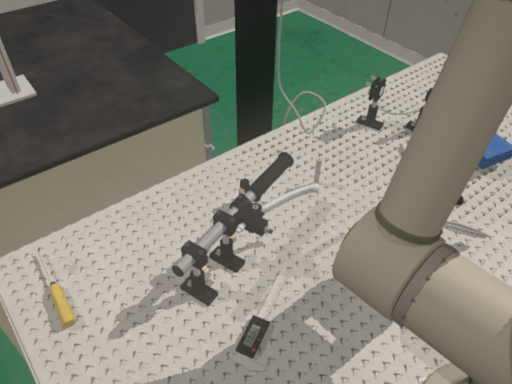

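View pics/top0.png

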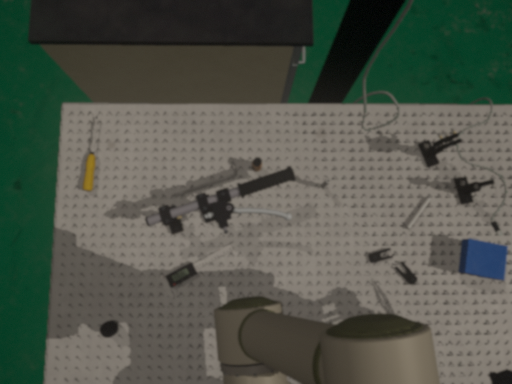

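The scene view shows the tube from (180,265) to (290,160), the lever ball at (316,188) and the post behind it at (318,172). In the top view the tube runs (150,220)→(293,174), the lever goes to a ball at about (290,216), and the caliper is at (180,274). I'll crop in closer.

```bash
cat > h.py <<'E'
import numpy as np, cv2
from bench import env
def cast(n,u,v,z,p=None):
    p=p or env.camera_params(n);R=cv2.Rodrigues(p["rvec"])[0];c=-R.T@p["tvec"]
    d=R.T@np.array([(u-p["cx"])/p["fx"],(v-p["cy"])/p["fy"],1]);return c+d*(z-c[2])/d[2]
def proj(n,X,p=None):
    p=p or env.camera_params(n);K=np.array([[p["fx"],0,p["cx"]],[0,p["fy"],p["cy"]],[0,0,1]])
    return cv2.projectPoints(np.float64(X).reshape(-1,1,3),p["rvec"],p["tvec"],K,None)[0].reshape(-1,2)
E
python3 - <<'E'
from h import *
a=cv2.imread("pics/top0.png")[140:290,140:340];b=cv2.imread("pics/scene0.png")[140:290,160:360]
cv2.imwrite("pics/c1.png",np.vstack([cv2.resize(a[20:115],None,fx=3.8,fy=3.8,interpolation=2)[:300],cv2.resize(b[0:100],None,fx=3.8,fy=3.8,interpolation=2)[:300]])[:600])
A=cast("top",150,220,.115);B=cast("top",293.5,174,.115);print(A,B,np.linalg.norm(A-B))
print(cast("top",290,216,.115))
A=cast("scene",181,266,.115);B=cast("scene",287,160,.115);print(A,B,np.linalg.norm(A-B));print(cast("scene",316,188,.115))
E
```

```text
[0.47116559 0.25231432 0.115     ] [ 0.5788589  -0.08272662  0.115     ] 0.3519236865443477
[ 0.47885258 -0.07236291  0.115     ]
[0.47709927 0.24744287 0.115     ] [ 0.58086395 -0.07915851  0.115     ] 0.3426887447175811
[ 0.47937461 -0.06863495  0.115     ]
```

View pics/c1.png

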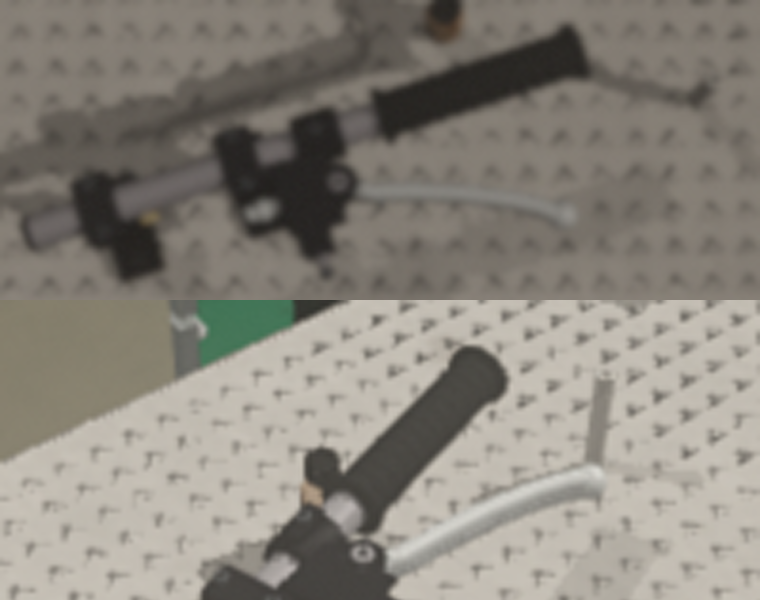

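The crop shows the grip end at (575,45), the lever blade (360,188)→ball (568,213), and the pivot bolt at (340,180). In the scene half, the spare post stands right behind the ball at (600,380–465). The thin bar past the grip in the top view is probably the hex key. Next I'll work out positions and a frame.

Run:
```python
from h import *
p=env.camera_params("top");R=cv2.Rodrigues(p["rvec"])[0];print("topcam",-R.T@p["tvec"])
t=lambda u,v:(140+u/3.8,160+v/3.8)
s=lambda u,v:(160+u/3.8,140+(v-300)/3.8)
print("post base",cast("scene",*s(595,467),0),"post top",cast("scene",*s(605,380),.075))
for z in (0,.075):
  for q in ((590,70),(700,92)): print("bar",z,cast("top",*t(*q),z))
A=cast("top",*t(35,233),.115);B=cast("top",*t(575,50),.115)
A2=cast("scene",181,266,.115)
d=(A-B)/np.linalg.norm(A-B);print("len",np.linalg.norm(A-B),A,B,"dir y_rig",d)
print("flange?",)
for n,q in (("grip inner end",(385,115)),("pivot",(340,180)),("ball",(568,213)),("blade",(470,193))):
    P=cast("top",*t(*q),.115 if n!="pivot" else .135);r=P-B
    print(n,P,"from outer end along",r@d,"perp",r@np.array([d[1],-d[0],0]))
s0=s(592,480);print("ball scene",cast("scene",*s0,.115),"pivot scene",cast("scene",*s(363,552),.135))
for X in ((.6,-.02,.0),):print(proj("scene",X))
```

```text
topcam [0.37602862 0.03739686 1.10813263]
post base [ 0.57043742 -0.17291264  0.        ] post top [ 0.56861761 -0.16854029  0.075     ]
bar 0 [ 0.59042162 -0.1010527   0.        ]
bar 0 [ 0.57466049 -0.17743612  0.        ]
bar 0.075 [ 0.57591119 -0.09168223  0.075     ]
bar 0.075 [ 0.5612168  -0.16289591  0.075     ]
len 0.3502627134040083 [0.46812625 0.25403619 0.115     ] [ 0.58090735 -0.0775726   0.115     ] dir y_rig [-0.32199004  0.94674305  0.        ]
flange?
grip inner end [0.54015348 0.04113007 0.115     ] from outer end along 0.12550327678945117 perp -0.00036236900333645874
pivot [0.49728575 0.0682381  0.135     ] from outer end along 0.16497059262355748 perp -0.03221857394949797
ball [ 0.47873521 -0.07112777  0.115     ] from outer end along 0.03900001635957458 perp -0.09465558969523309
blade [ 0.49137878 -0.01096618  0.115     ] from outer end along 0.09188647876957103 perp -0.06331394454508492
ball scene [ 0.48098319 -0.06957139  0.115     ] pivot scene [0.49703131 0.07193335 0.135     ]
[[258.83157672 204.42707678]]
```

Both views agree to about 3 mm: tube length is 350 mm, pivot offset −32 mm, ball 94 mm from the axis. So the rig origin is about (0.557, −0.007), yaw 18.8°, and lever_face about (0.483, −0.025). The tool's x already lies along rig x. I'll shut the fingers, fly to the approach point, then turn −90° so the finger back faces the lever.

```bash
python3 -m creep '[[0,0,0,0.0244,-0.0218,0,255],[0,0,0,0.0244,-0.0218,0,255],[0,0,0,0.0244,-0.0218,0,255],[0,0,0,0.0244,-0.0218,0,255],[0,0,0,0.0244,-0.0218,0,255],[0,0,0,0.0244,-0.0218,0,255],[0,0,0,0.0244,-0.0218,0,255],[0,0,0,0.0244,-0.0218,0,255]]'
python3 -m creep '[[0,0,0,0.0244,-0.0218,0,255],[0,0,0,0.0244,-0.0218,0,255],[0,0,0,0.0244,-0.0218,0,255],[0,0,0,0.0244,-0.0218,0,255],[0,0,0,0.0244,-0.0218,0,255],[0,0,0,0.0244,-0.0218,0,255],[0,0,0,0.0244,-0.0218,0,255],[0,0,0,0.0244,-0.0218,0,255]]'
python3 -m creep '[[0,0,-6.92,0,0,0,255],[0,0,-6.92,0,0,0,255],[0,0,-6.92,0,0,0,255],[0,0,-6.92,0,0,0,255],[0,0,-6.92,0,0,0,255],[0,0,-6.92,0,0,0,255],[0,0,-6.92,0,0,0,255]]'
python3 -m creep '[[0,0,-6.92,0,0,0,255],[0,0,-6.92,0,0,0,255],[0,0,-6.92,0,0,0,255],[0,0,-6.92,0,0,0,255],[0,0,-6.92,0,0,0,255],[0,0,-6.92,0,0,0,255],[0,0,0,0,0,0,255],[0,0,0,0,0,0,255]]'
cat >> h.py <<'E'
O=np.array([.5568,-.0066,0]);X=np.array([.9467,.322,0]);Y=np.array([-.322,.9467,0])
def rig():
    s=env.sense();r=s["eef_pos"]-O;R=cv2.Rodrigues(s["ee_rot"])[0];f=s["contact_force"]
    print("t",s["t"],"rig xyz mm",np.round(1e3*np.array([r@X,r@Y,r[2]]),1),"F rig",np.round([f@X,f@Y,f[2]],1),"tool axes in rig",np.round([R[:,0]@Y,R[:,1]@X,R[:,2]@[0,0,1]],3),"gap",round(s["finger_gap"],3))
E
python3 - <<'E'
from h import *
rig();s=env.sense();print(s["joints"],s["eef_pos"])
p=env.camera_params("wrist");cv2.imwrite("pics/w1.png",env.capture("wrist")[:,:,::-1])
print(p)
E
```

```text
t: 0.77
eef_pos: [0.2967, -0.269, 0.2386]
ee_rot: [-3.101, -0.504, 0.0]
contact_force: [0.5, -0.9, -0.1]
finger_gap: 0.415
t: 1.43
eef_pos: [0.4265, -0.0416, 0.2386]
ee_rot: [-3.101, -0.505, 0.0]
contact_force: [0.3, -1.3, 0.5]
finger_gap: 0.005
t: 2.02
eef_pos: [0.426, -0.0432, 0.2385]
ee_rot: [-2.615, -1.74, 0.0]
contact_force: [0.4, -0.3, -0.8]
finger_gap: 0.006
t: 2.68
eef_pos: [0.426, -0.0432, 0.2386]
ee_rot: [-1.841, -2.545, 0.0]
contact_force: [-1.1, 0.1, -0.1]
finger_gap: 0.008
t 2.6833 rig xyz mm [-135.6    7.4  238.6] F rig [-1.   0.5 -0.1] tool axes in rig [ 1.  1. -1.] gap 0.008
[-3.76176020e-01  9.75399849e-02  1.76499315e+00  6.62648731e-06
  1.27947807e+00 -6.94624620e-01] [ 0.42603356 -0.04323185  0.23856034]
{'fx': 284.5650413301671, 'fy': 284.5650413301671, 'cx': 259.7709552139382, 'cy': 189.21269957440867, 'rvec': array([-2.82369695, -0.4525544 , -0.06360657]), 'tvec': array([-0.39126384, -0.20620941,  0.34191783])}
```

View pics/w1.png

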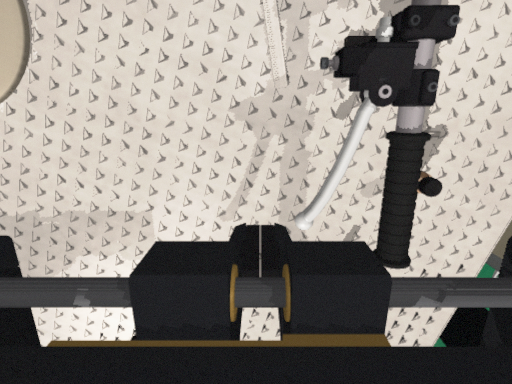

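The wrist view shows the shut fingers at (260,230), the lever ball at (302,222), the blade running up to the pivot bolt at (385,92), and the grip from (408,135) to (394,260). I'll check these against the frame.

Run:
```python
from h import *
for n,u,v,z in (("ball",302,221,.115),("pivot",385,92,.135),("grip in",409,136,.115),("grip out",394,260,.115),("outer edge mid",335,180,.119),("outer edge blade",345,152,.119)):
    r=cast("wrist",u,v,z)-O;print(n,np.round([r@X*1e3,r@Y*1e3],1))
```

```text
ball [-92.6 -33.9]
pivot [-30.   89.7]
grip in [ 5.3 51.1]
grip out [  7.2 -79.8]
outer edge mid [-62.6  10.2]
outer edge blade [-54.9  37.3]
```

Agrees within about 5 mm. Descending beside the lever, then approaching in small steps along tool y.

```bash
python3 -m creep '[[0,0,0,-0.001,0,0.0276,255],[0,0,0,-0.001,0,0.0276,255],[0,0,0,-0.001,0,0.0276,255],[0,0,0,-0.001,0,0.0276,255],[0,0,0,0,0,0.0276,255],[0,0,0,0,0,0,255],[0,0,0,0,0,0,255],[0,0,0,0,0,0,255]]'
python3 -c "from h import *;rig()"
python3 -m creep '[[0,0,0,0,0.008,0,255],[0,0,0,0,0.008,0,255],[0,0,0,0,0.008,0,255],[0,0,0,0,0.006,0,255],[0,0,0,0,0,0,255],[0,0,0,0,0,0,255],[0,0,0,0,0,0,255]]'
python3 - <<'E'
from h import *
rig()
cv2.imwrite("pics/w2.png",env.capture("wrist")[:,:,::-1])
E
```

```text
t: 3.4
eef_pos: [0.4281, -0.0473, 0.1021]
ee_rot: [1.837, 2.546, 0.001]
contact_force: [1.1, -0.0, 0.3]
finger_gap: 0.004
t 3.4 rig xyz mm [-134.9    2.9  102.1] F rig [ 1.  -0.4  0.3] tool axes in rig [ 1.  1. -1.] gap 0.004
t: 3.98
eef_pos: [0.4557, -0.0375, 0.1007]
ee_rot: [-1.836, -2.549, 0.0]
contact_force: [-0.4, -0.5, 1.1]
finger_gap: 0.004
t 3.9833 rig xyz mm [-105.7    3.3  100.7] F rig [-0.6 -0.3  1.1] tool axes in rig [ 1.  1. -1.] gap 0.004
```

View pics/w2.png

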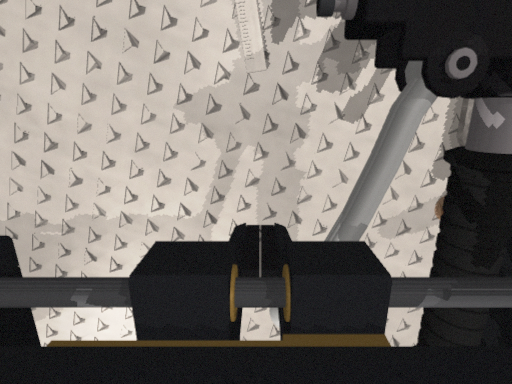

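The finger is at (260,235), still short of the lever blade at about (335,240), at the right height with a clear path. Now the first press in small steps, reading the force.

```bash
for i in 1; do python3 -m creep '[[0,0,0,0,0.005,0,255],[0,0,0,0,0.005,0,255],[0,0,0,0,0.004,0,255],[0,0,0,0,0.004,0,255],[0,0,0,0,0,0,255],[0,0,0,0,0,0,255]]'|head -1; python3 -c "from h import *;rig()"; done
python3 -m creep '[[0,0,0,0,0.003,0,255],[0,0,0,0,0.003,0,255],[0,0,0,0,0,0,255],[0,0,0,0,0,0,255]]'|head -1; python3 -c "from h import *;rig()"
python3 -m creep '[[0,0,0,0,0.003,0,255],[0,0,0,0,0.003,0,255],[0,0,0,0,0,0,255],[0,0,0,0,0,0,255]]'|head -1; python3 -c "from h import *;rig()"
```

```text
t: 4.53
t 4.5333 rig xyz mm [-87.6   3.4 100.5] F rig [-3.2  1.7  1.2] tool axes in rig [ 1.  1. -1.] gap 0.001
t: 4.87
t 4.8667 rig xyz mm [-81.5   3.1 100.7] F rig [-3.3 -0.8  0.9] tool axes in rig [ 1.  1. -1.] gap 0.002
t: 5.2
t 5.2 rig xyz mm [-75.4   3.  100.7] F rig [-3.6 -0.  -0.1] tool axes in rig [ 1.  1. -1.] gap 0.003
```

```bash
python3 -m creep '[[0,0,0,0,0.003,0,255],[0,0,0,0,0.002,0,255],[0,0,0,0,0,0,255],[0,0,0,0,0,0,255]]'|head -1; python3 -c "from h import *;rig()"
for k in 1 2; do python3 -m creep '[[0,0,0,0,0.002,0,255],[0,0,0,0,0,0,255],[0,0,0,0,0,0,255]]'|head -1; python3 -c "from h import *;rig()"; done
```

```text
t: 5.53
t 5.5333 rig xyz mm [-70.5   3.  100.7] F rig [-5.3 -1.4  0.5] tool axes in rig [ 1.  1. -1.] gap 0.003
t: 5.78
t 5.7833 rig xyz mm [-68.6   3.  100.7] F rig [-5.1 -1.7  0.5] tool axes in rig [ 1.  1. -1.] gap 0.005
t: 6.03
t 6.0333 rig xyz mm [-66.6   3.  100.7] F rig [-4.7 -2.1  0.6] tool axes in rig [ 1.  1. -1.] gap 0.008
```

```bash
python3 -m creep '[[0,0,0,0,0.001,0,255],[0,0,0,0,0,0,255],[0,0,0,0,0,0,255]]'|head -1; python3 -c "from h import *;rig()"
python3 -m creep '[[0,0,0,0,0.001,0,255],[0,0,0,0,0,0,255],[0,0,0,0,0,0,255]]'|head -1; python3 -c "from h import *;rig()"
python3 -m creep '[[0,0,0,0,0.001,0,255],[0,0,0,0,0,0,255],[0,0,0,0,0,0,255]]'|head -1; python3 -c "from h import *;rig()"
```

```text
t: 6.28
t 6.2833 rig xyz mm [-65.7   2.9 100.7] F rig [-5.1 -2.4  0.2] tool axes in rig [ 1.  1. -1.] gap 0.007
t: 6.53
t 6.5333 rig xyz mm [-64.7   3.  100.7] F rig [-4.9 -2.3 -0.2] tool axes in rig [ 1.  1. -1.] gap 0.002
t: 6.78
t 6.7833 rig xyz mm [-63.7   2.9 100.7] F rig [-4.9 -1.1 -0.8] tool axes in rig [ 1.  1. -1.] gap 0.007
```

```bash
python3 -m creep '[[0,0,0,0,0.001,0,255],[0,0,0,0,0,0,255],[0,0,0,0,0,0,255]]'|head -1; python3 -c "from h import *;rig()"
python3 -m creep '[[0,0,0,0,0.001,0,255],[0,0,0,0,0,0,255],[0,0,0,0,0,0,255]]'|head -1; python3 -c "from h import *;rig()"
python3 -m creep '[[0,0,0,0,0.001,0,255],[0,0,0,0,0,0,255],[0,0,0,0,0,0,255]]'|head -1; python3 -c "from h import *;rig()"
```

```text
t: 7.03
t 7.0333 rig xyz mm [-62.7   2.9 100.7] F rig [-5.3 -2.9 -0.3] tool axes in rig [ 1.  1. -1.] gap 0.005
t: 7.28
t 7.2833 rig xyz mm [-61.7   2.9 100.7] F rig [-4.9 -1.8  0.2] tool axes in rig [ 1.  1. -1.] gap 0.007
t: 7.53
t 7.5333 rig xyz mm [-60.7   2.9 100.7] F rig [-4.3 -2.5 -0.3] tool axes in rig [ 1.  1. -1.] gap 0.003
```

```bash
python3 -m creep '[[0,0,0,0,0.001,0,255],[0,0,0,0,0,0,255],[0,0,0,0,0,0,255]]'|head -1; python3 -c "from h import *;rig()"
python3 -m creep '[[0,0,0,0,0.001,0,255],[0,0,0,0,0,0,255],[0,0,0,0,0,0,255]]'|head -1; python3 -c "from h import *;rig()"
python3 - <<'E'
from h import *
w=env.capture("wrist")[100:,:,::-1];t=env.capture("top")[150:240,190:310,::-1];t=cv2.resize(t,(400,300),interpolation=2)
s=env.capture("scene")[140:250,200:340,::-1];s=cv2.resize(s,(382,300),interpolation=2)
o=np.zeros((600,800,3),np.uint8);o[:284,:512]=w;o[300:,:400]=t;o[300:,400:782]=s;cv2.imwrite("pics/c3.png",o)
E
```

```text
t: 7.78
t 7.7833 rig xyz mm [-59.7   2.8 100.7] F rig [-5.1 -1.9  0.2] tool axes in rig [ 1.  1. -1.] gap 0.007
t: 8.03
t 8.0333 rig xyz mm [-58.7   2.8 100.7] F rig [-5.1 -2.3 -0.1] tool axes in rig [ 1.  1. -1.] gap 0.007
```

View pics/c3.png

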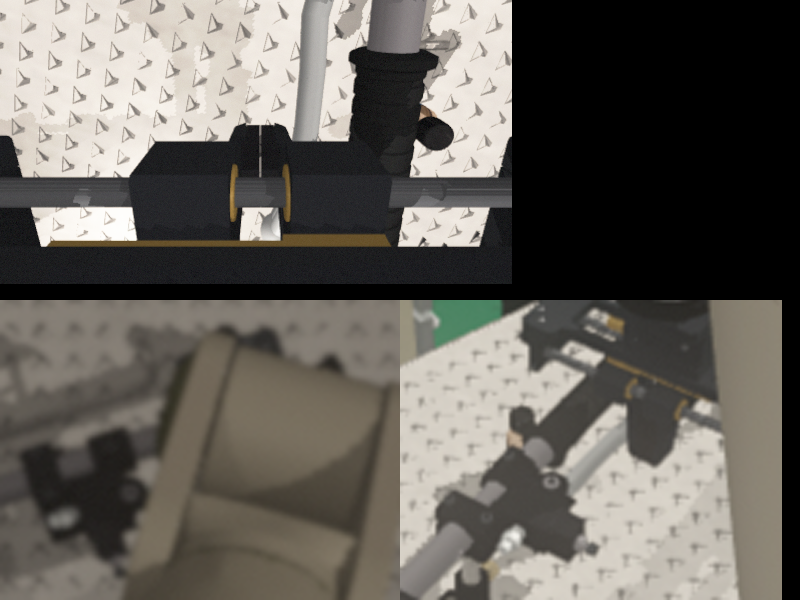

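The blade (at (315,60) in the wrist crop) is almost parallel to the grip with a gap still open. The finger sits on its outer face and the body is clear above the bar. Force is still spring-level, so I keep going.

```bash
python3 -m creep '[[0,0,0,0,0.001,0,255],[0,0,0,0,0,0,255],[0,0,0,0,0,0,255]]'|head -1; python3 -c "from h import *;rig()"
python3 -m creep '[[0,0,0,0,0.001,0,255],[0,0,0,0,0,0,255],[0,0,0,0,0,0,255]]'|head -1; python3 -c "from h import *;rig()"
python3 -m creep '[[0,0,0,0,0.001,0,255],[0,0,0,0,0,0,255],[0,0,0,0,0,0,255]]'|head -1; python3 -c "from h import *;rig()"
```

```text
t: 8.43
t 8.4333 rig xyz mm [-57.7   2.8 100.7] F rig [-4.5 -3.  -0.7] tool axes in rig [ 1.  1. -1.] gap 0.007
t: 8.68
t 8.6833 rig xyz mm [-56.8   2.7 100.7] F rig [-5.8 -3.8  0.7] tool axes in rig [ 1.  1. -1.] gap 0.009
t: 8.93
t 8.9333 rig xyz mm [-56.    2.6 100.7] F rig [-6.9 -4.1  0.3] tool axes in rig [ 1.  1. -1.] gap 0.004
```

```bash
for k in 1 2; do python3 -m creep '[[0,0,0,0,0.001,0,255],[0,0,0,0,0,0,255],[0,0,0,0,0,0,255]]'|head -1; python3 -c "from h import *;rig()"; done
```

```text
t: 9.18
t 9.1833 rig xyz mm [-55.2   2.6 100.6] F rig [-8.8 -3.9  0. ] tool axes in rig [ 1.  1. -1.] gap 0.006
t: 9.43
t 9.4333 rig xyz mm [-54.5   2.5 100.6] F rig [-10.7  -4.4   1.7] tool axes in rig [ 1.  1. -1.] gap 0.006
```

```bash
python3 -m creep '[[0,0,0,0,0.0005,0,255],[0,0,0,0,0,0,255],[0,0,0,0,0,0,255],[0,0,0,0,0,0,255]]'|head -1; python3 -c "from h import *;rig()"
```

```text
t: 9.77
t 9.7667 rig xyz mm [-54.2   2.5 100.6] F rig [-12.2  -5.4   2.1] tool axes in rig [ 1.  1. -1.] gap 0.002
```

Force climbs steadily (5→12 N over about 3 mm), so the lever is firm on the stop. Now backing well clear and checking spring-back.

```bash
python3 -m creep '[[0,0,0,0,-0.009,0,255],[0,0,0,0,-0.009,0,255],[0,0,0,0,-0.01,0,255],[0,0,0,0,-0.01,0,255],[0,0,0,0,-0.01,0,255],[0,0,0,0,-0.01,0,255],[0,0,0,0,0,0,255],[0,0,0,0,0,0,255]]'|head -1
python3 -m creep '[[0,0,0,0,-0.01,0,255],[0,0,0,0,0,0,255],[0,0,0,0,0,0,255],[0,0,0,0,0,0,255],[0,0,0,0,0,0,255],[0,0,0,0,0,0,255],[0,0,0,0,0,0,255],[0,0,0,0,0,0,255]]'|head -1; python3 -c "
from h import *
rig();w=env.capture('wrist')[:,:,::-1];o=np.zeros((384,800,3),np.uint8);o[:,:512]=w
o[:220,520:]=cv2.resize(env.capture('scene')[140:250,200:340,::-1],(280,220));cv2.imwrite('pics/c4.png',o)"
```

```text
t: 10.43
t: 11.1
t 11.1 rig xyz mm [-120.9    3.3  100.7] F rig [-0.5 -0.6 -0.3] tool axes in rig [ 1.  1. -1.] gap 0.005
```

View pics/c4.png

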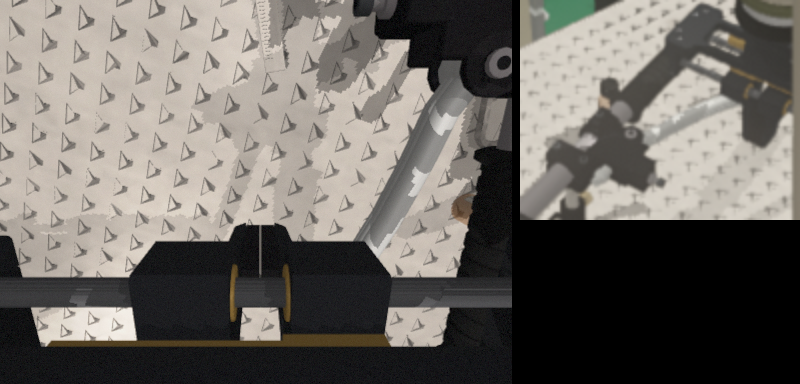

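The lever is back at its rest angle (blade from (455,90) to (370,245)), the fingers are about 27 mm clear and the force is about 0. Second press, same line.

```bash
python3 -m creep '[[0,0,0,0,0.01,0,255],[0,0,0,0,0.01,0,255],[0,0,0,0,0.008,0,255],[0,0,0,0,0.008,0,255],[0,0,0,0,0.008,0,255],[0,0,0,0,0.008,0,255],[0,0,0,0,0,0,255],[0,0,0,0,0,0,255]]'|head -1; python3 -c "from h import *;rig()"
python3 -m creep '[[0,0,0,0,0.004,0,255],[0,0,0,0,0.004,0,255],[0,0,0,0,0.003,0,255],[0,0,0,0,0.002,0,255],[0,0,0,0,0,0,255],[0,0,0,0,0,0,255],[0,0,0,0,0,0,255]]'|head -1; python3 -c "from h import *;rig()"
python3 -m creep '[[0,0,0,0,0.001,0,255],[0,0,0,0,0,0,255],[0,0,0,0,0,0,255],[0,0,0,0,0,0,255]]'|head -1; python3 -c "from h import *;rig()"
```

```text
t: 11.87
t 11.8667 rig xyz mm [-69.1   3.2 100.4] F rig [-4.2  0.7  1.3] tool axes in rig [ 1.  1. -1.] gap 0.006
t: 12.45
t 12.45 rig xyz mm [-56.7   2.7 100.7] F rig [-5.4 -2.4 -0.6] tool axes in rig [ 1.  1. -1.] gap 0.003
t: 12.78
t 12.7833 rig xyz mm [-55.9   2.6 100.6] F rig [-7.8 -3.   1.7] tool axes in rig [ 1.  1. -1.] gap 0.005
```

```bash
python3 -m creep '[[0,0,0,0,0.001,0,255],[0,0,0,0,0.001,0,255],[0,0,0,0,0.0005,0,255],[0,0,0,0,0,0,255],[0,0,0,0,0,0,255],[0,0,0,0,0,0,255],[0,0,0,0,0,0,255],[0,0,0,0,0,0,255]]'|head -1; python3 -c "from h import *;rig()"
python3 -m creep '[[0,0,0,0,0,0,255],[0,0,0,0,0,0,255],[0,0,0,0,0,0,255],[0,0,0,0,0,0,255]]'|head -1; python3 -c "
from h import *
rig();w=env.capture('wrist')[:,:,::-1];o=np.zeros((384,800,3),np.uint8);o[:,:512]=w
o[:220,520:]=cv2.resize(env.capture('scene')[140:250,200:340,::-1],(280,220));cv2.imwrite('pics/c5.png',o)"
```

```text
t: 13.45
t 13.45 rig xyz mm [-54.2   2.5 100.5] F rig [-12.8  -4.6   3.7] tool axes in rig [ 1.  1. -1.] gap 0.006
t: 13.78
t 13.7833 rig xyz mm [-54.2   2.4 100.5] F rig [-12.1  -4.8   2.7] tool axes in rig [ 1.  1. -1.] gap 0.007
```

View pics/c5.png

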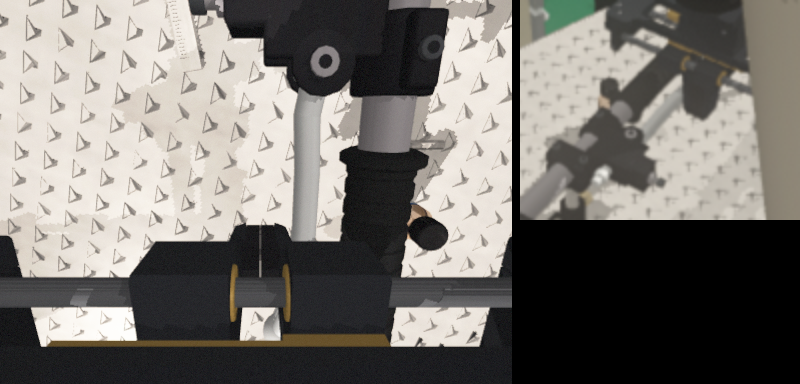

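The lever is held parallel to the grip, with a clear gap at (320–342, 230). The force is steady at 12 N at the same position as the first press, so I'm handing in.

```bash
python3 -c "
from h import *
print(env.hand_in());rig()"
```

```text
the job is handed in; nothing more can be done
None
the job is handed in; nothing more can be done
```

I pressed the lever onto its stop twice with the back of the shut fingers. In between I let it spring fully back, and I handed the job in at about 14 s with it held on the stop.

- **First press:** the push stayed at about 5 N, then rose to 12 N over the last 3 mm, which shows it was firm on the stop.
- **Release:** the fingers backed off about 27 mm clear, the force read about 0, and the wrist picture showed the lever back at its rest angle.
- **Second press:** it came firm at the same place (within 0.1 mm of the first) and held steady at 12 N. The last picture shows an open gap between lever and grip. I estimate it at about 10 mm from the finger position, but did not measure it.

**Disagreements:** the wrist camera placed some points up to about 9 mm away from the other two cameras. The press did not depend on that, because the force showed when the lever was on the stop. A sideways drag of about 5 N built up along the lever while it was held. My last state reading after handing in was refused, so the final numbers are from just before.

Nothing else appeared touched or moved in the views I took. I did not look at every loose item again at the end.

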